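# Lift and re-seat the comparator tip through the shield window

### The job

Take a fresh reading of the tappet on the bench comparator: reach with the fingertips through the hand window in the clear shield, press the lifting lever's thumb pad all the way down, keep it down for two seconds, then let it come up slowly under the fingers, so that the measuring tip is set down on the tappet and not dropped, and draw the hand back out of the window. Do not touch the shield, its window frame or the dial gauge, and leave the tappet and all the other things where they are.

Things in the scene. Friction and masses are not known exactly. Their poses are not given: they have to be found in the camera images.
- comparator: Bench comparator fixed on the table: grey base 220 x 160 mm, 40 high, ribbed anvil (top z 62), steel column 36 thick (top z 260) holding a dial gauge. Origin on the table; axes: x away from the operator (who is at the robot's side), y to his left, z up. Base x -100..120, y -80..80; column at x 85; measuring axis x -30, y 0; lever pivot x -30, y 36, z 190 (axis along x).
- dial_gauge: Dial gauge, 58 mm round, 22 thick, fixed, not to be touched. Origin on the measuring axis at table height, axes as the comparator; the dial's centre is 149 mm above the origin, its top 178; the plunger's cap above it rises to 203 when lifted.
- plunger: The gauge's sliding plunger; origin at its ball tip (6 mm ball), which rests on the tappet 82 mm above the table. The lever lifts it straight up by up to 9.7 mm.
- lift_lever (a joint): Lifting lever, a 9 mm wide steel rocker across the top of the dial; pushing the thumb pad at its outer end down lifts the plunger. Rad: about 0 at rest (tip on the tappet, pad raised), 0.27 at the lower stop (fully pressed). It springs back: about 1 N at the pad at rest, 3 N fully pressed; it snaps up when let go, so let it up at under about 60 mm/s.
- thumb_pad (a point): Centre of the top face of the black round thumb pad (28 mm across, 6 thick) at the lever's outer end, 60 mm from the pivot; at rest 206 mm above the table, about 17 mm straight below the window's plane. Fully pressed it has gone 16 mm down, nearly straight. The pad slopes 8 degrees up to the outside at rest, as much down when pressed.
- shield: Breath shield of clear 4 mm panes in an aluminium frame, fixed round the front of the comparator, axes within 3 degrees of its: front pane, two side panes, sloping top pane, open at the back. Origin on the table; x -142..36, y -107..172; the top rises from z 168 (front) to z 245 (back). Not to be touched. The hand window is in its top pane.
- window: Hand window in the shield's sloping top pane: opening 86 mm (x) by 100 mm (y), aluminium rim 10 wide, 5 thick, on the 4 mm pane. Origin: centre of the opening, upper face of the rim, z 224. Axes: x up the slope away from the operator, y to his left, z outwards, square to the pane (25 degrees off vertical). Pane: x -125..76, y -205..80. The thumb pad is under it, up to 20 mm off centre.
- tappet: Steel tappet, a plain disc 32 mm across and 20 mm high, loose, on the anvil under the tip; origin: centre of its underside. It must stay there.
- tappet_2: loose bystander, to be left where it stands: steel tappet, 32 mm across, 20 mm high, on the table at the comparator's right; origin: centre of its underside
- tappet_3: loose bystander, to be left where it stands: another such tappet beside it; origin: centre of its underside
- vblock: loose bystander, to be left where it stands: dark steel V-block 45 x 36 x 30 mm, V upwards, beside the tappets; origin: centre of its underside
- plug_gauge: loose bystander, to be left where it stands: steel plug gauge standing upright, 24 mm thick, 100 mm high, on the comparator's left; origin: centre of its underside
- sleeve: loose bystander, to be left where it stands: aluminium sleeve (open tube) standing upright, 44 mm outside, 30 mm inside, 75 mm high, on the comparator's left; origin: centre of its underside
- screwdriver: loose bystander, to be left where it stands: screwdriver lying on the table far to the right
- oil: loose bystander, to be left where it stands: small white oil bottle, 40 mm thick, 90 mm high, far to the left; origin: centre of its underside

How it is judged:
On the way, in this order (a step that is already met when the one before it is completed fails the run):
1. lever fully pressed and held down, the hand reaching through the window (value of joint lift_lever above 0.235 rad and x of the grasp point in the frame of window between -0.043 and 0.043 m and y of the grasp point in the frame of window between -0.05 and 0.05 m), for 1.5 s.
2. lever let up again, the tip set down on the tappet (value of joint lift_lever below 0.02 rad and contact force between plunger and tappet above 0.3 N), for 0.2 s.
At the end, for the whole second after the job is handed in: the lever is back at rest (below 0.02 rad), the measuring tip bears on the tappet (over 0.3 N), the tappet is within 3 mm of its start and still, and the hand is out of the window (the point between the finger pads at least 20 mm outside the window's plane) (all of step 2 and distance of tappet from where it was at the start of the episode below 0.003 m and linear speed of tappet below 0.01 m/s and (z of the grasp point in the frame of window above 0.02 m or distance between the grasp point and window above 0.15 m)); the robot touches nothing.
It fails at once if the shield or its window frame is touched (contact force between any of the fingers, the arm and shield above 0.3 N).
It fails at once if the dial gauge is touched (contact force between any of the fingers, the arm and dial_gauge above 0.3 N).
It fails at once if the lever snaps up and drops the tip (over 2 rad/s, 120 mm/s at the pad) (velocity of joint lift_lever below -2 rad/s).
It fails at once if the tappet is touched, shifted by more than 3 mm, or lifted (distance of tappet from where it was at the start of the episode above 0.003 m or contact force between the fingers and tappet above 0.3 N).
It fails at once if another thing is knocked, lifted or carried (moved more than 10 mm) (distance of any of tappet_2, tappet_3, vblock, plug_gauge, sleeve, screwdriver, oil from where it was at the start of the episode above 0.01 m).
It also fails if it takes over 45 s, if anything falls off the work surface, if the arm or the gripper's body presses on something with over 40 N, if the wrist force passes 120 N, or if a joint passes its speed limit or range.

### The arm

A 6-joint arm with a two-finger parallel gripper is mounted at the origin on the work surface. World frame = base frame: x ahead of the robot, y to its left, z up, the work surface at z = 0. Lengths are in m, angles in rad, forces in N, time in s.
With the tool pointing down it reaches from about 0.35 to 0.95 m from the base axis. Payload 17.4 kg.
Tool frame: the origin (TCP) lies midway between the tips of the shut fingers; the grasp point (between the pads) lies 19 mm behind it; z points along the fingers, x is the direction in which the jaws open and shut, and the axes are right-handed (so a half turn about z gives the same grasp; the last joint's range is limited). The gripper opens to 93 mm and grips with 3 to 60 N. Pads are 15 mm wide; open, the fingers measure 128 mm over their backs; the gripper's body (75 mm by 188 mm) begins 65 mm behind the grasp point.
Start: joints at [-1.304, 0.116, 1.442, -0, 1.584, -0.038], TCP at [0.203, -0.644, 0.219] pointing down, gripper open.
Joint ranges: [-2.83, 2.83], [-0.83, 2.19], [0.07, 2.5], [-1.14, 4.28], [0.01, 3], [-2.97, 2.97]. Speed limits (rad/s): [1.89, 1.89, 2.22, 3.14, 3.14, 3.14].

### API

Orientations are given as a unit quaternion [w, x, y, z].
In Python, from rig import r gives the robot as it stands. The module is installed in compiled form; this text tells all that it offers.
- The arm moves only by the tool servo_tool, never from a script. Its arguments are lists of equal length, an entry for each row: "slide": the shift along the tool's x, y, z in mm, a list of three; "angular": the turn, a rotation vector about the tool's x, y, z in degrees, a list of three. A call has 1 to 10 rows; each row shifts and turns the commanded pose from where the row before left it, along the tool's axes as they then stand; what a row does not reach is not made up. A row lasts 1/12 s, in which the tool goes at most 41.7 mm and 7.16 degrees, less where a joint would pass 70% of its speed; a pose out of reach is approached as far as the arm can. A call with a gripper value outside its range is refused whole. "claw" is the opening, from 0 (shut) to 1 (fully open), set as the call begins (left out, the last holds). The fingers move at their own pace and stop on an object; the grip force is fixed at half the most. Time passes only in rows, so rows that do not move let the fingers close. It gives the time, the measured TCP pose, the force and the opening at its end, in the units of the state.
- r.sense(): the state, without advancing time (a new reading comes with each control period).
- r.read_camera(name): name is "side" or "top" or "wrist"; returns a dict with "img" (480x640x3 uint8, blue, green, red), "fx", "fy", "cx", "cy" (pixels), "R" (3x3) and "t" (3): a world point X has camera coordinates R X + t; the wrist camera has in their place "hand_eye" (4x4, takes a point from camera to tool coordinates, whose origin is the TCP and whose axes are the tool frame's). Camera axes: x right, y down, z forward; pixel columns grow to the right and rows downward; lengths in m; the calibration is good to about 2 mm. A picture is of the moment at which its call begins: read the wrist's pose just before it. There is no depth.
- r.job_done(): hands the job in, once; it reports no verdict.
The state is a dict: "time_s": time; "joints": joint angles; "qvel": joint speeds; "joint_efforts": joint torques, N m; "tool_pos": TCP position; "eef_rot": TCP orientation; "ft_force": force on the tool from outside, world axes, zero at the start; "ft_torque": the same for the moment, N m; "gripper_width": finger opening in m.
Only numpy, scipy, OpenCV 4.12 (cv2) and the standard library are available. Lean on these libraries where they do the work, as an engineer would, in place of code of your own. Each camera call takes 0.05 s, during which the arm holds its last target.

## Working session

There is one attempt and no reset: what is moved stays moved. The work goes in short steps, Python scripts to look and compute and a tool call to move; the robot and the scene stay as the last step left them, time stands still between calls to the robot, and variables do not carry over. Pictures are saved under pics/ and viewed, and the job is handed in when it is done.

Besides the shell and the picture viewer there is one more tool, called after ">>>" by a JSON object that holds its "api" and its "payload", one argument or row to a line. servo_tool: Moves the arm, as the interface text tells. Its arguments: {"type":"object","properties":{"slide":{"type":"array"},"angular":{"type":"array"},"claw":{"type":"number"}},"required":["slide","angular"]}

```bash
mkdir -p pics; python3 - <<'E'
from rig import r
import cv2,numpy as np
print(r.sense())
for n in ["side","top","wrist"]:
    d=r.read_camera(n); cv2.imwrite(f"pics/{n}0.png",d["img"])
    print(n,{k:(np.round(v,4).tolist() if hasattr(v,'shape') else v) for k,v in d.items() if k!="img"})
E
```

```text
{'time_s': 0.0, 'joints': array([-1.30379731e+00,  1.16484890e-01,  1.44224055e+00, -3.03406593e-05,
        1.58402750e+00, -3.77886242e-02]), 'qvel': array([ 0.00090939, -0.0001614 ,  0.00043994, -0.00096854,  0.00107453,
        0.00088993]), 'joint_efforts': array([ 1.92623447e-03, -7.21255088e+01, -6.22612095e+01,  7.79976323e-02,
        2.37294874e-02, -1.20506174e-04]), 'tool_pos': array([ 0.20249715, -0.64369523,  0.21792127]), 'eef_rot': array([-3.48739548e-04,  8.06253621e-01, -5.91569744e-01, -4.63873089e-04]), 'ft_force': array([-0.45762788, -0.02244452,  0.62836254]), 'ft_torque': array([-0.04289952,  0.05188633,  0.06177267]), 'gripper_width': 0.09263557641703692}
side {'fx': 583.0945878428836, 'fy': 583.0945878428836, 'cx': 321.3041949721881, 'cy': 243.91430258804468, 'R': [[-0.3923, 0.9198, 0.0028], [0.6118, 0.2632, -0.7459], [-0.6868, -0.2909, -0.6661]], 't': [0.2325, -0.2246, 2.1771]}
top {'fx': 522.4202228173788, 'fy': 522.4202228173788, 'cx': 320.9853364360435, 'cy': 235.4427141206334, 'R': [[0.0055, -1.0, 0.0082], [-0.9974, -0.0061, -0.0722], [0.0722, -0.0078, -0.9974]], 't': [0.0143, 0.586, 1.3793]}
wrist {'fx': 402.4511563102079, 'fy': 402.4511563102079, 'cx': 316.3612890673275, 'cy': 244.42963128649563, 'hand_eye': [[1.0, 0.0006, 0.0005, -0.0015], [-0.0007, 0.9662, 0.2579, -0.0702], [-0.0003, -0.2579, 0.9662, -0.1663], [0.0, 0.0, 0.0, 1.0]]}
```

View pics/side0.png

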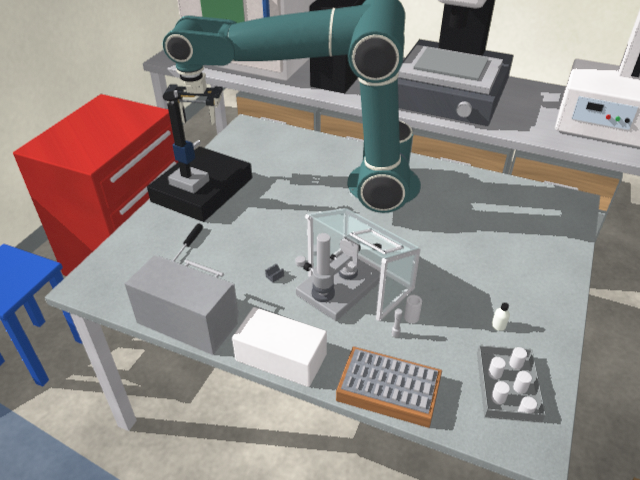

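View pics/top0.png

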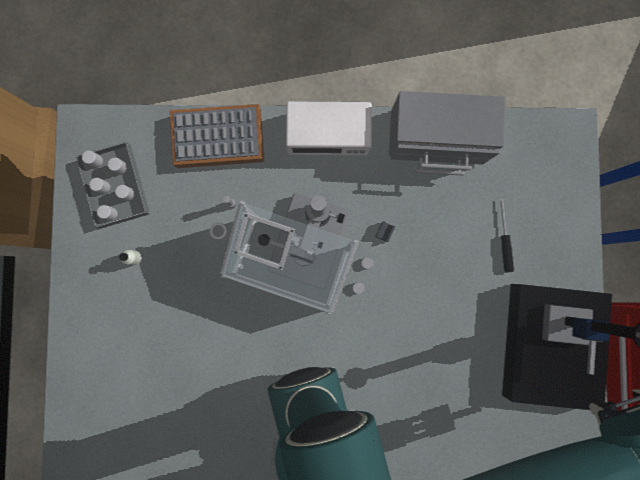

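View pics/wrist0.png

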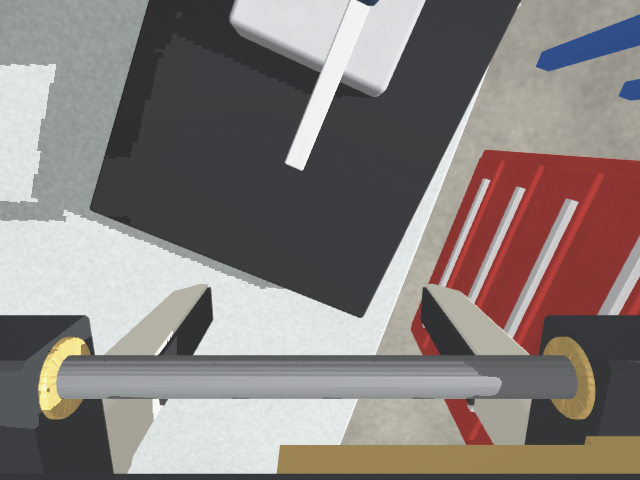

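```bash
python3 - <<'E'
import cv2
t=cv2.imread("pics/top0.png"); s=cv2.imread("pics/side0.png")
cv2.imwrite("pics/t1.png",cv2.resize(t[180:325,200:400],None,fx=4,fy=4,interpolation=cv2.INTER_CUBIC))
cv2.imwrite("pics/s1.png",cv2.resize(s[190:340,250:450],None,fx=4,fy=4,interpolation=cv2.INTER_CUBIC))
cv2.imwrite("pics/s2.png",cv2.resize(s[30:230,130:290],None,fx=3,fy=3,interpolation=cv2.INTER_CUBIC))
E
```

```text
(no output)
```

View pics/t1.png

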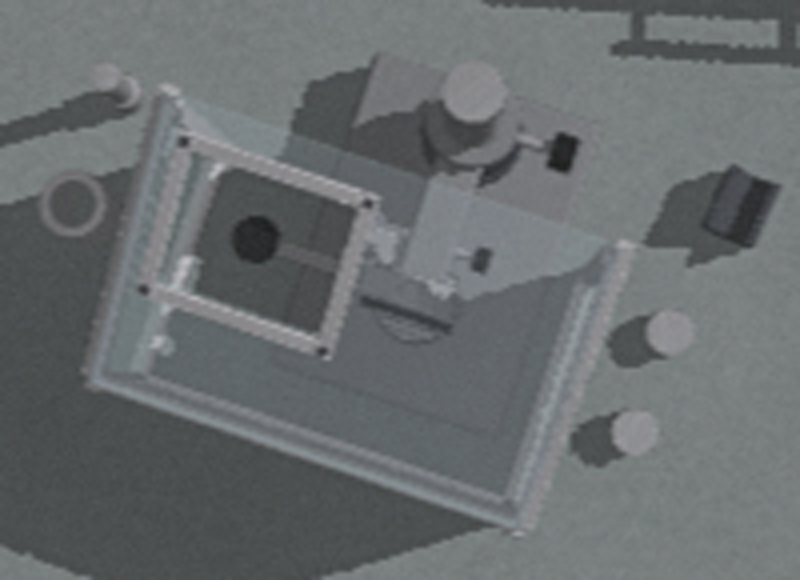

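View pics/s1.png

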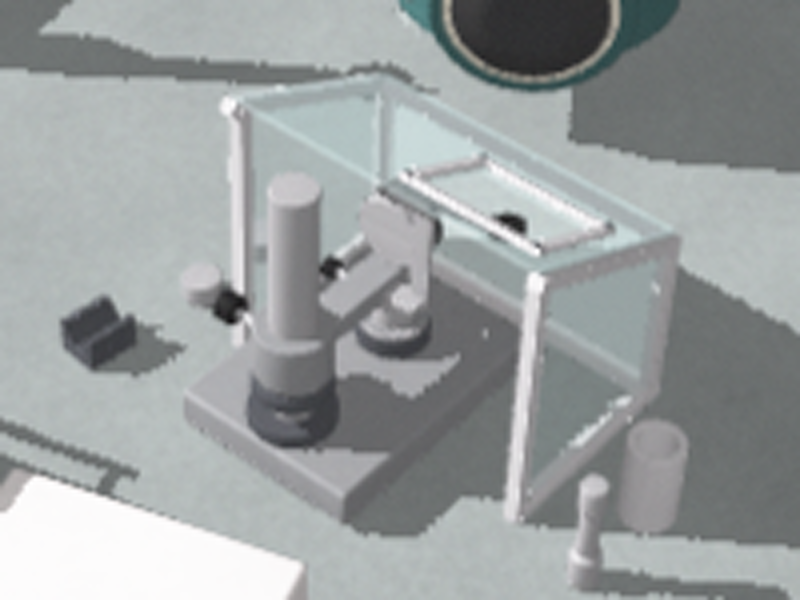

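View pics/s2.png

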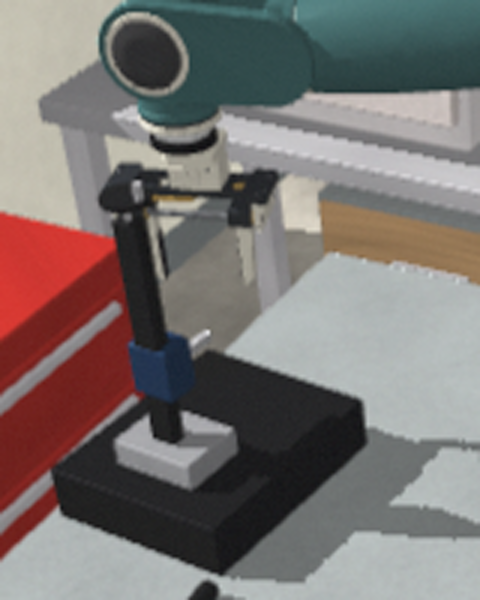

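```bash
cat > h.py <<'E'
import numpy as np
from scipy.optimize import least_squares
from scipy.spatial.transform import Rotation as Ro
TOP=dict(fx=522.4202,cx=320.985,cy=235.4427,R=np.array([[0.0055,-1.0,0.0082],[-0.9974,-0.0061,-0.0722],[0.0722,-0.0078,-0.9974]]),t=np.array([0.0143,0.586,1.3793]))
SIDE=dict(fx=583.0946,cx=321.304,cy=243.914,R=np.array([[-0.3923,0.9198,0.0028],[0.6118,0.2632,-0.7459],[-0.6868,-0.2909,-0.6661]]),t=np.array([0.2325,-0.2246,2.1771]))
def proj(c,X):
    p=np.atleast_2d(X)@c['R'].T+c['t']; return p[:,:2]/p[:,2:]*c['fx']+[c['cx'],c['cy']]
def ray(c,uv):
    d=np.array([(uv[0]-c['cx'])/c['fx'],(uv[1]-c['cy'])/c['fx'],1]); return -c['R'].T@c['t'],c['R'].T@d
def atz(c,uv,z):
    o,d=ray(c,uv); return o+d*(z-o[2])/d[2]
def wR(yaw,tilt=np.radians(25)):
    return Ro.from_euler('ZY',[yaw,-tilt]).as_matrix()
def wristcam(d,s):
    T=np.eye(4);q=s['eef_rot'];T[:3,:3]=Ro.from_quat([q[1],q[2],q[3],q[0]]).as_matrix();T[:3,3]=s['tool_pos']
    C=np.linalg.inv(T@d['hand_eye']); return dict(fx=d['fx'],cx=d['cx'],cy=d['cy'],R=C[:3,:3],t=C[:3,3])
E
python3 - <<'E'
from h import *
o=lambda l,x,y:np.array(l)/4-0.375+[x,y]
tp=o([(183,142),(369,203),(323,351),(143,289)],200,180)
sp=o([(540,247),(408,175),(482,158),(607,227)],250,190)
L=np.array([(48,55,0),(48,-55,0),(-48,-55,0),(-48,55,0)])/1000
for z in (None,0.224):
    f=lambda p:(lambda X:np.concatenate([(proj(TOP,X)-tp),(proj(SIDE,X)-sp)]))(L@wR(p[2]).T+[p[0],p[1],p[3] if z is None else z]).ravel()
    s=least_squares(f,[0.55,0.1,-0.3,0.224]); print(s.x,np.degrees(s.x[2]));print(np.round(s.fun.reshape(-1,2),1).tolist())
c=s.x; 
for z in (.2,.206,.212):print(z,atz(TOP,o((256,239),200,180),z),atz(SIDE,o((510,222),250,190),z))
p=atz(TOP,o((256,239),200,180),.206)
W=np.array([c[0],c[1],.224]); print('pad in window',wR(c[2]).T@(p-W))
# other: column top, 
print('column',atz(TOP,o((473,93),200,180),.26), 'plug',atz(TOP,o((107,80),200,180),.1),'sleeve',atz(TOP,o((72,204),200,180),.075))
E
```

```text
[ 0.5568114   0.15093557 -0.31626169  0.22380312] -18.120459850292917
[[0.3, -0.3], [-0.0, -0.1], [0.3, -0.2], [0.4, 0.3], [-0.2, 0.0], [0.3, -0.0], [0.4, 0.1], [0.7, -0.1]]
[ 0.55685167  0.15093716 -0.31627206  0.224     ] -18.121054282210654
[[0.3, -0.3], [-0.0, -0.1], [0.3, -0.2], [0.4, 0.3], [-0.2, -0.0], [0.3, -0.1], [0.4, 0.1], [0.7, -0.2]]
0.2 [0.56295652 0.15294328 0.2       ] [0.55155632 0.15060434 0.2       ]
0.206 [0.56257155 0.15233087 0.206     ] [0.55805712 0.15242308 0.206     ]
0.212 [0.56218657 0.15171846 0.212     ] [0.56455792 0.15424182 0.212     ]
pad in window [-0.00307314  0.00310362 -0.01842777]
column [0.64147621 0.02692282 0.26      ] plug [0.66989708 0.25897367 0.1       ] sleeve [0.59283824 0.28434603 0.075     ]
```

>>> {"api": "servo_tool", "payload": {
  "slide": [
    [0,0,-10],
    [-5,-2,-15],
    [-17,-5.5,-15],
    [-20,-6,-15],
    [-20,-6,-15],
    [-20,-6,-15],
    [-20,-6,-10],
    [-20,-6,-5],
    [-20,-6,0],
    [-20,-6,0]
  ],
  "angular": [
    [0,0,0],
    [0,0,0],
    [0,0,0],
    [0,0,-2],
    [0,0,-4],
    [0,0,-4],
    [0,0,-4],
    [0,0,-4],
    [0,0,-4],
    [0,0,-4]
  ],
  "claw": 0
}}

```text
time_s: 0.98
tool_pos: [0.1753, -0.4771, 0.3208]
eef_rot: [0.001, 0.919, -0.393, 0.001]
ft_force: [0.8, 0.2, -0.3]
gripper_width: 0.0308
```

```bash
cat > plan.py <<'E'
from rig import r
from h import *
import sys
def plan(goal,yaw,n,via=None):
    s=r.sense();q=s['eef_rot'];R=Ro.from_quat([q[1],q[2],q[3],q[0]]);p=s['tool_pos']
    X=np.array([np.cos(yaw),np.sin(yaw),0]);Z=np.array([0,0,-1.]);G=Ro.from_matrix(np.c_[X,np.cross(Z,X),Z])
    rv=(R.inv()*G).as_rotvec();st=Ro.from_rotvec(rv/n)
    print('total rot deg',np.degrees(rv),'dp',np.array(goal)-p)
    w=np.minimum(1,np.minimum(np.arange(1,n+1)/3,(n+1-np.arange(1,n+1))/3));w/=w.sum()
    sl=[];an=[]
    for i in range(n):
        sl.append(np.round(R.inv().apply((np.array(goal)-p)*w[i])*1000,1).tolist());an.append(np.round(np.degrees(rv*w[i]),2).tolist());R=R*Ro.from_rotvec(rv*w[i])
    for i in range(0,n,10): print(sl[i:i+10],an[i:i+10])
E
python3 -c "
from plan import *
plan([.5625,.152,.33],np.radians(71.9),26)"
```

```text
total rot deg [ 1.60361712e-01 -1.75781314e-02 -1.18215782e+02] dp [0.38723644 0.62914385 0.00918615]
[[-2.6, -9.9, -0.1], [-4.6, -20.0, -0.3], [-5.2, -30.3, -0.4], [-2.6, -30.7, -0.4], [0.0, -30.8, -0.4], [2.7, -30.7, -0.4], [5.3, -30.3, -0.4], [7.9, -29.8, -0.4], [10.4, -29.0, -0.4], [12.9, -28.0, -0.4]] [[0.0, -0.0, -1.64], [0.0, -0.0, -3.28], [0.01, -0.0, -4.93], [0.01, -0.0, -4.93], [0.01, -0.0, -4.93], [0.01, -0.0, -4.93], [0.01, -0.0, -4.93], [0.01, -0.0, -4.93], [0.01, -0.0, -4.93], [0.01, -0.0, -4.93]]
[[15.2, -26.8, -0.4], [17.5, -25.4, -0.4], [19.6, -23.8, -0.4], [21.5, -22.0, -0.4], [23.3, -20.1, -0.4], [25.0, -18.0, -0.4], [26.4, -15.8, -0.4], [27.7, -13.4, -0.4], [28.7, -11.0, -0.4], [29.6, -8.5, -0.4]] [[0.01, -0.0, -4.93], [0.01, -0.0, -4.93], [0.01, -0.0, -4.93], [0.01, -0.0, -4.93], [0.01, -0.0, -4.93], [0.01, -0.0, -4.93], [0.01, -0.0, -4.93], [0.01, -0.0, -4.93], [0.01, -0.0, -4.93], [0.01, -0.0, -4.93]]
[[30.2, -5.9, -0.4], [30.6, -3.3, -0.4], [30.8, -0.7, -0.4], [30.7, 2.0, -0.4], [20.3, 3.1, -0.3], [10.0, 2.1, -0.1]] [[0.01, -0.0, -4.93], [0.01, -0.0, -4.93], [0.01, -0.0, -4.93], [0.01, -0.0, -4.93], [0.0, -0.0, -3.28], [0.0, -0.0, -1.64]]
```

>>> {"api": "servo_tool", "payload": {
  "slide": [
    [-2.5,-10,0],
    [-4.5,-20,-1],
    [-5,-30,-1],
    [-2.5,-30,-1],
    [0,-30,-1],
    [2.5,-30,-1],
    [5,-30,-1],
    [8,-30,0],
    [10,-29,0],
    [13,-28,0]
  ],
  "angular": [
    [0,0,-1.6],
    [0,0,-3.3],
    [0,0,-5],
    [0,0,-5],
    [0,0,-5],
    [0,0,-5],
    [0,0,-5],
    [0,0,-5],
    [0,0,-5],
    [0,0,-5]
  ]
}}

```text
time_s: 1.82
tool_pos: [0.3197, -0.243, 0.3261]
eef_rot: [0.001, 1.0, -0.013, 0.001]
ft_force: [0.4, -0.3, -0.1]
gripper_width: 0.0001
```

>>> {"api": "servo_tool", "payload": {
  "slide": [
    [15,-27,0],
    [17.5,-25.5,0],
    [19.5,-24,0],
    [21.5,-22,0],
    [23,-20,0],
    [25,-18,0],
    [26,-16,0],
    [28,-13.5,0],
    [29,-11,0],
    [15,-4,0]
  ],
  "angular": [
    [0,0,-5],
    [0,0,-5],
    [0,0,-5],
    [0,0,-5],
    [0,0,-5],
    [0,0,-5],
    [0,0,-5],
    [0,0,-5],
    [0,0,-5],
    [0,0,-2.5]
  ]
}}

```text
time_s: 2.65
tool_pos: [0.4701, 0.0099, 0.3256]
eef_rot: [-0.0, 0.92, 0.392, 0.0]
ft_force: [0.6, -0.7, -0.5]
gripper_width: 0.0003
```

```bash
python3 -c "
from plan import *
print(r.sense()['tool_pos'],r.sense()['joints'])
plan([.5625,.152,.33],np.radians(71.9),9)"
```

```text
[0.4701149  0.00989785 0.32560693] [-3.35960069e-02 -3.40976392e-01  1.68984743e+00  6.21290650e-04
  1.79192781e+00 -8.40125817e-01]
total rot deg [ 2.31182709e-02 -5.28727970e-02 -2.56814222e+01] dp [0.0923851  0.14210215 0.00439307]
[[7.9, -1.5, -0.2], [15.9, -2.7, -0.4], [24.0, -3.0, -0.6], [24.2, -1.4, -0.6], [24.2, 0.1, -0.6], [24.2, 1.7, -0.6], [24.0, 3.2, -0.6], [15.8, 3.2, -0.4], [7.8, 1.9, -0.2]] [[0.0, -0.0, -1.22], [0.0, -0.01, -2.45], [0.0, -0.01, -3.67], [0.0, -0.01, -3.67], [0.0, -0.01, -3.67], [0.0, -0.01, -3.67], [0.0, -0.01, -3.67], [0.0, -0.01, -2.45], [0.0, -0.0, -1.22]]
```

>>> {"api": "servo_tool", "payload": {
  "slide": [
    [8,-1.5,0],
    [16,-2.5,0],
    [24,-3,-1],
    [24,-1.5,-1],
    [24,0,-1],
    [24,1.5,-1],
    [24,3,0],
    [16,3,0],
    [8,2,0],
    [0,0,0]
  ],
  "angular": [
    [0,0,-1.2],
    [0,0,-2.5],
    [0,0,-3.7],
    [0,0,-3.7],
    [0,0,-3.7],
    [0,0,-3.7],
    [0,0,-3.7],
    [0,0,-2.3],
    [0,0,-1.2],
    [0,0,0]
  ]
}}

```text
time_s: 3.48
tool_pos: [0.5621, 0.1493, 0.3287]
eef_rot: [-0.0, 0.811, 0.585, -0.0]
ft_force: [0.5, -0.0, 0.4]
gripper_width: 0.0004
```

```bash
python3 -c "
from plan import *
import cv2
plan([.5625,.152,.33],np.radians(71.9),4)
d=r.read_camera('wrist');cv2.imwrite('pics/w1.png',d['img'])
s=r.sense();c=wristcam(d,s);import pickle;pickle.dump(c,open('c1.pkl','wb'))
W=np.array([.55685,.15094,.224]);y=-.31627
L=np.array([(48,55,0),(48,-55,0),(-48,-55,0),(-48,55,0)])/1000
print(proj(c,L@wR(y).T+W).round(1),proj(c,[.5625,.152,.206]))
"
```

```text
total rot deg [-0.01778567  0.00930541 -0.31341665] dp [0.00041409 0.00272705 0.00125166]
[[0.5, -0.1, -0.2], [0.9, -0.2, -0.4], [0.9, -0.2, -0.4], [0.5, -0.1, -0.2]] [[-0.0, 0.0, -0.05], [-0.01, 0.0, -0.1], [-0.01, 0.0, -0.1], [-0.0, 0.0, -0.05]]
[[398.9 307.5]
 [235.5 308.4]
 [239.5 172.6]
 [393.3 171.6]] [[320.53674921 238.70419596]]
```

View pics/w1.png

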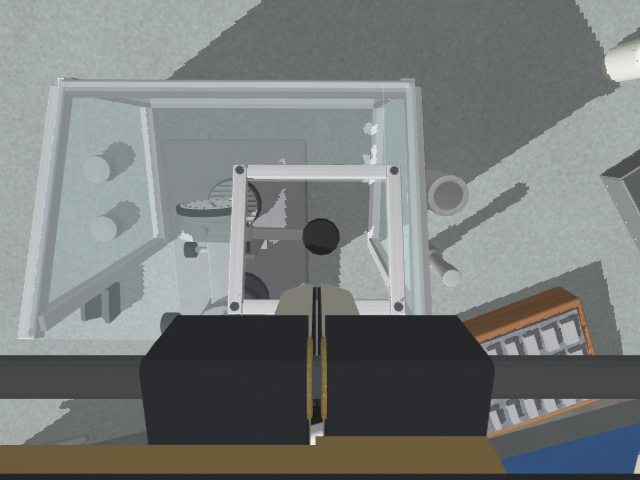

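>>> {"api": "servo_tool", "payload": {
  "slide": [
    [1.4,-0.2,5],
    [1.4,-0.2,10],
    [0,0,14],
    [0,0,14],
    [0,0,14],
    [0,0,14],
    [0,0,14],
    [0,0,10],
    [0,0,5],
    [0,0,0]
  ],
  "angular": [
    [0,0,-0.3],
    [0,0,0],
    [0,0,0],
    [0,0,0],
    [0,0,0],
    [0,0,0],
    [0,0,0],
    [0,0,0],
    [0,0,0],
    [0,0,0]
  ]
}}

```text
time_s: 4.37
tool_pos: [0.5619, 0.1514, 0.2272]
eef_rot: [-0.0, 0.81, 0.587, -0.001]
ft_force: [0.1, 0.0, 0.5]
gripper_width: 0.0006
```

```bash
python3 -c "
from plan import *
import cv2
print(r.sense()['tool_pos'],r.sense()['ft_force'])
for n in ('side','top'):
  d=r.read_camera(n)['img'];d=d[190:340,250:450] if n=='side' else d[180:325,200:400];cv2.imwrite('pics/%s2.png'%n,cv2.resize(d,None,fx=4,fy=4,interpolation=2))
"
```

```text
[0.5618703  0.15139055 0.22719875] [0.09008375 0.03951626 0.45227879]
```

View pics/side2.png

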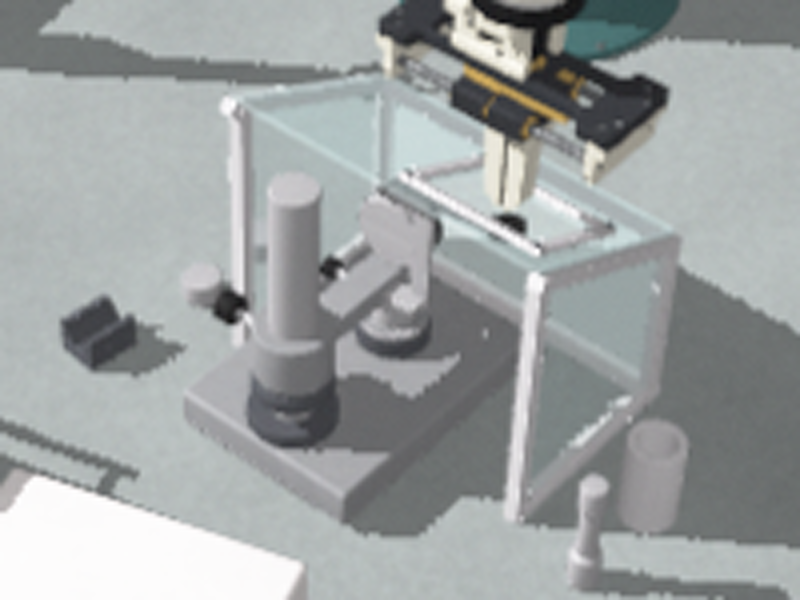

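```bash
python3 -c "
from plan import *
import cv2
cv2.imwrite('pics/w2.png',r.read_camera('wrist')['img'])"
```

```text
(no output)
```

View pics/w2.png

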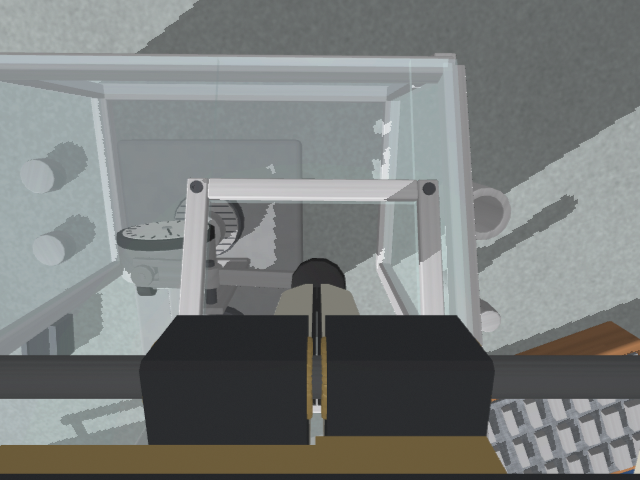

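>>> {"api": "servo_tool", "payload": {
  "slide": [
    [0,0,4],
    [0,0,4],
    [0,0,4],
    [0,0,4],
    [0,0,3],
    [0,0,3],
    [0,0,3],
    [0,0,2],
    [0,0,1],
    [0,0,0]
  ],
  "angular": [
    [0,0,0],
    [0,0,0],
    [0,0,0],
    [0,0,0],
    [0,0,0],
    [0,0,0],
    [0,0,0],
    [0,0,0],
    [0,0,0],
    [0,0,0]
  ]
}}

```text
time_s: 5.35
tool_pos: [0.5622, 0.1515, 0.2006]
eef_rot: [-0.0, 0.81, 0.587, 0.0]
ft_force: [0.3, 1.2, 1.8]
gripper_width: 0.0004
```

Contact is made (about 1.3 N up). Pressing on.

>>> {"api": "servo_tool", "payload": {
  "slide": [
    [0,0,2],
    [0,0,2],
    [0,0,2],
    [0,0,1.5],
    [0,0,1],
    [0,0,0]
  ],
  "angular": [
    [0,0,0],
    [0,0,0],
    [0,0,0],
    [0,0,0],
    [0,0,0],
    [0,0,0]
  ]
}}

```text
time_s: 5.85
tool_pos: [0.5622, 0.1515, 0.192]
eef_rot: [-0.0, 0.81, 0.587, 0.0]
ft_force: [1.9, 3.4, 3.0]
gripper_width: 0.0005
```

>>> {"api": "servo_tool", "payload": {
  "slide": [
    [0,0,0.5],
    [0,0,0.5],
    [0,0,0]
  ],
  "angular": [
    [0,0,0],
    [0,0,0],
    [0,0,0]
  ]
}}

```text
time_s: 6.1
tool_pos: [0.5623, 0.1516, 0.1914]
eef_rot: [0.0, 0.81, 0.587, 0.0]
ft_force: [0.4, 3.2, 4.4]
gripper_width: 0.0005
```

```bash
python3 -c "
from plan import *
import cv2
s=r.sense();print(s['tool_pos'],s['ft_force'])
d=r.read_camera('side')['img'][190:290,300:400];cv2.imwrite('pics/s4.png',cv2.resize(d,None,fx=6,fy=6,interpolation=2))
cv2.imwrite('pics/w4.png',r.read_camera('wrist')['img'])"
```

```text
[0.5623068  0.15158572 0.19140596] [0.3746071  3.23511249 4.40271568]
```

View pics/s4.png

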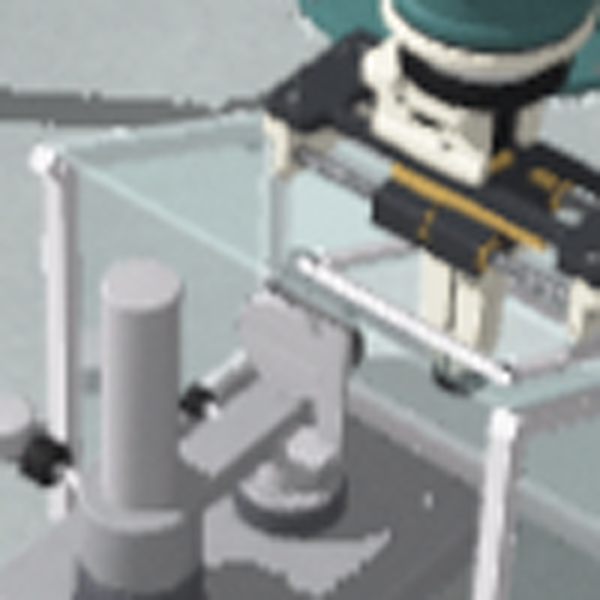

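View pics/w4.png

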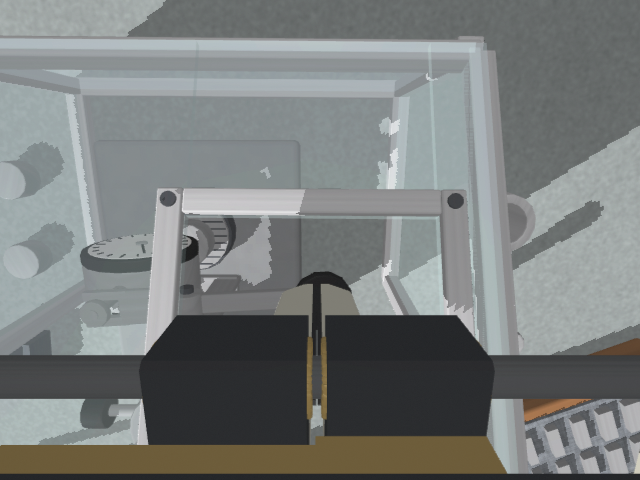

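>>> {"api": "servo_tool", "payload": {
  "slide": [
    [0,0,0.5],
    [0,0,0.5],
    [0,0,0]
  ],
  "angular": [
    [0,0,0],
    [0,0,0],
    [0,0,0]
  ]
}}

```text
time_s: 6.45
tool_pos: [0.5624, 0.1516, 0.191]
eef_rot: [0.0, 0.81, 0.587, 0.001]
ft_force: [-0.8, 3.4, 10.1]
gripper_width: 0.0003
```

>>> {"api": "servo_tool", "payload": {
  "slide": [
    [0,0,0.5],
    [0,0,0.5],
    [0,0,0]
  ],
  "angular": [
    [0,0,0],
    [0,0,0],
    [0,0,0]
  ]
}}

```text
time_s: 6.7
tool_pos: [0.5624, 0.1516, 0.1907]
eef_rot: [0.0, 0.81, 0.587, 0.001]
ft_force: [-2.0, 2.3, 14.3]
gripper_width: 0.0004
```

>>> {"api": "servo_tool", "payload": {
  "slide": [
    [0,0,0],
    [0,0,0],
    [0,0,0],
    [0,0,0],
    [0,0,0],
    [0,0,0],
    [0,0,0],
    [0,0,0],
    [0,0,0],
    [0,0,0]
  ],
  "angular": [
    [0,0,0],
    [0,0,0],
    [0,0,0],
    [0,0,0],
    [0,0,0],
    [0,0,0],
    [0,0,0],
    [0,0,0],
    [0,0,0],
    [0,0,0]
  ]
}}

```text
time_s: 7.53
tool_pos: [0.5624, 0.1516, 0.1906]
eef_rot: [0.0, 0.81, 0.587, 0.001]
ft_force: [-2.3, 1.6, 13.9]
gripper_width: 0.0004
```

>>> {"api": "servo_tool", "payload": {
  "slide": [
    [0,0,0],
    [0,0,0],
    [0,0,0],
    [0,0,0],
    [0,0,0],
    [0,0,0],
    [0,0,0],
    [0,0,0],
    [0,0,0],
    [0,0,0]
  ],
  "angular": [
    [0,0,0],
    [0,0,0],
    [0,0,0],
    [0,0,0],
    [0,0,0],
    [0,0,0],
    [0,0,0],
    [0,0,0],
    [0,0,0],
    [0,0,0]
  ]
}}

```text
time_s: 8.37
tool_pos: [0.5624, 0.1516, 0.1907]
eef_rot: [0.0, 0.81, 0.587, 0.001]
ft_force: [-2.2, 2.6, 14.0]
gripper_width: 0.0004
```

>>> {"api": "servo_tool", "payload": {
  "slide": [
    [0,0,0],
    [0,0,0],
    [0,0,0],
    [0,0,0],
    [0,0,0],
    [0,0,0]
  ],
  "angular": [
    [0,0,0],
    [0,0,0],
    [0,0,0],
    [0,0,0],
    [0,0,0],
    [0,0,0]
  ]
}}

```text
time_s: 8.87
tool_pos: [0.5625, 0.1516, 0.1907]
eef_rot: [0.0, 0.81, 0.587, 0.001]
ft_force: [-2.0, 2.5, 14.7]
gripper_width: 0.0008
```

```bash
python3 -c "
from plan import *
import cv2
s=r.sense();print(s['tool_pos'],s['ft_force'])
W=np.array([.55685,.15094,.224]);print('grasp in window',wR(-.31627).T@(s['tool_pos']+[0,0,.019]-W))"
```

```text
[0.56246553 0.15156936 0.19066873] [-2.03488007  2.50088621 14.65344489]
grasp in window [-0.00139708  0.00234471 -0.01516133]
```

>>> {"api": "servo_tool", "payload": {
  "slide": [
    [0,0,-0.5],
    [0,0,-1],
    [0,0,-1],
    [0,0,-1],
    [0,0,-1],
    [0,0,-1],
    [0,0,-1],
    [0,0,-1],
    [0,0,-1],
    [0,0,-1]
  ],
  "angular": [
    [0,0,0],
    [0,0,0],
    [0,0,0],
    [0,0,0],
    [0,0,0],
    [0,0,0],
    [0,0,0],
    [0,0,0],
    [0,0,0],
    [0,0,0]
  ]
}}

```text
time_s: 9.7
tool_pos: [0.5621, 0.1512, 0.1986]
eef_rot: [0.0, 0.81, 0.587, -0.0]
ft_force: [0.5, -2.2, 1.5]
gripper_width: 0.0007
```

>>> {"api": "servo_tool", "payload": {
  "slide": [
    [0,0,-1],
    [0,0,-1],
    [0,0,-1],
    [0,0,-1],
    [0,0,-1],
    [0,0,-1],
    [0,0,-1],
    [0,0,-1],
    [0,0,-1],
    [0,0,-1]
  ],
  "angular": [
    [0,0,0],
    [0,0,0],
    [0,0,0],
    [0,0,0],
    [0,0,0],
    [0,0,0],
    [0,0,0],
    [0,0,0],
    [0,0,0],
    [0,0,0]
  ]
}}

```text
time_s: 10.53
tool_pos: [0.5622, 0.1515, 0.2087]
eef_rot: [-0.0, 0.81, 0.587, 0.0]
ft_force: [0.0, 0.7, -0.8]
gripper_width: 0.0002
```

>>> {"api": "servo_tool", "payload": {
  "slide": [
    [0,0,-1],
    [0,0,-1],
    [0,0,-1],
    [0,0,-1],
    [0,0,-1],
    [0,0,-1],
    [0,0,-1],
    [0,0,-1],
    [0,0,0],
    [0,0,0]
  ],
  "angular": [
    [0,0,0],
    [0,0,0],
    [0,0,0],
    [0,0,0],
    [0,0,0],
    [0,0,0],
    [0,0,0],
    [0,0,0],
    [0,0,0],
    [0,0,0]
  ]
}}

```text
time_s: 11.37
tool_pos: [0.5622, 0.1515, 0.2167]
eef_rot: [0.0, 0.81, 0.587, 0.0]
ft_force: [0.2, 1.0, -0.6]
gripper_width: 0.0006
```

Off the pad. Now drawing straight up out of the window.

>>> {"api": "servo_tool", "payload": {
  "slide": [
    [0,0,-4],
    [0,0,-8],
    [0,0,-13],
    [0,0,-15],
    [0,0,-15],
    [0,0,-15],
    [0,0,-15],
    [0,0,-13],
    [0,0,-8],
    [0,0,-4]
  ],
  "angular": [
    [0,0,0],
    [0,0,0],
    [0,0,0],
    [0,0,0],
    [0,0,0],
    [0,0,0],
    [0,0,0],
    [0,0,0],
    [0,0,0],
    [0,0,0]
  ]
}}

```text
time_s: 12.2
tool_pos: [0.5624, 0.1515, 0.3283]
eef_rot: [0.0, 0.81, 0.587, 0.001]
ft_force: [-1.6, 0.2, 0.3]
gripper_width: 0.0006
```

>>> {"api": "servo_tool", "payload": {
  "slide": [
    [0,0,0],
    [0,0,0],
    [0,0,0]
  ],
  "angular": [
    [0,0,0],
    [0,0,0],
    [0,0,0]
  ]
}}

```text
time_s: 12.45
tool_pos: [0.5621, 0.1514, 0.3257]
eef_rot: [-0.0, 0.81, 0.587, -0.001]
ft_force: [-0.4, 0.4, -0.3]
gripper_width: 0.0004
```

```bash
python3 -c "
from plan import *
import cv2
s=r.sense();print(s['tool_pos'],s['ft_force'],s['time_s'])
d=r.read_camera('wrist');c=wristcam(d,r.sense());cv2.imwrite('pics/w5.png',d['img']);print(proj(c,[.5625,.152,.206]))
t=r.read_camera('side')['img'];cv2.imwrite('pics/s5.png',cv2.resize(t[190:340,250:450],None,fx=4,fy=4,interpolation=2))"
```

```text
[0.56205394 0.15143411 0.32566942] [-0.37103074  0.41272255 -0.31173602] 12.45
[[316.72680169 240.64316161]]
```

View pics/w5.png

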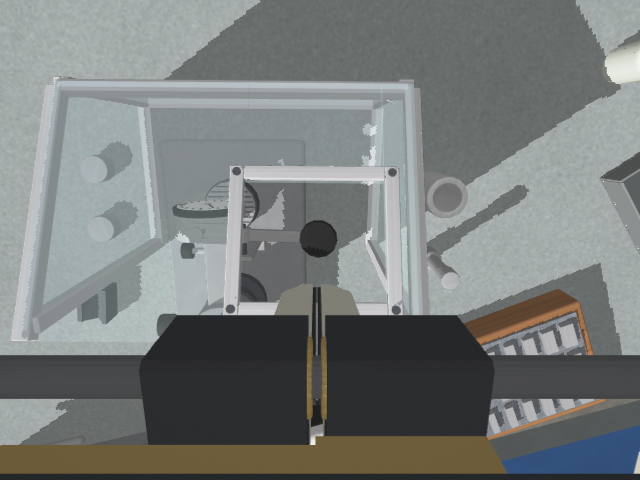

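View pics/s5.png

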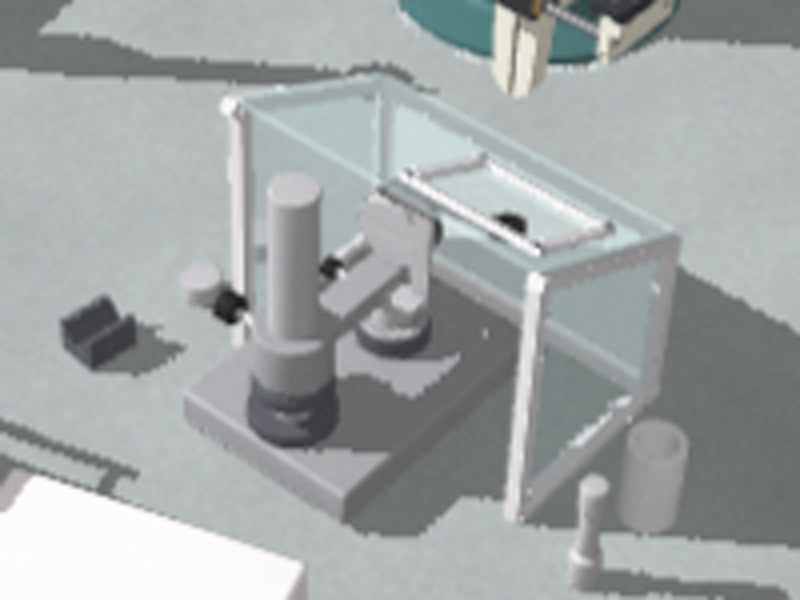

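The pad is back up at wrist pixel (318,238), where it was at the start (predicted 317,241). The side view matches the first one, and the hand is about 100 mm clear of the window.

```bash
python3 -c "
from rig import r
print(r.job_done())"
```

```text
the job is handed in; nothing more can be done
None
```

The fresh reading is taken and the job is handed in at about 12.5 s of the 45 s allowed; no verdict was reported.

- **Press:** I lowered the shut fingers straight down through the window onto the thumb pad. At tip height 190.7 mm the force rose to about 14 N with almost no further travel, so I took that as the lower stop (expected height 190–192 mm).
- **Hold:** I held it there for just over 2 s. The grasp point was about 1 mm and 2 mm off the window's centre in x and y.
- **Release:** I let the lever up at about 12 mm/s until the force was back within the sensor's noise, then drew the hand up. The grasp point ended about 110 mm outside the window's plane.

**Last checks:**
- In the final wrist view the pad is back at its rest position, within about 3 px of where I predicted it.
- The final side view matches the first one, with nothing visibly moved.
- The force reading at the end was within noise.

**Not measured directly:** I could not read the lever angle or the tip's force on the tappet. I inferred the full press from the hard stop, and the set-down from the pad returning to rest. A sideways force of up to 3.4 N appeared while pressing; I put it down to friction on the pad, since the images showed the fingers clear of the window frame.

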